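Put the parallels away in the thickness rack

ROBOT

A 6-joint arm with a two-finger parallel gripper is mounted at the origin on a cart in front of the work surface, level with it; the furniture and walls round the work are solid. World frame = base frame: x ahead of the robot, y to its left, z up, the work surface at z = 0. Lengths are in mm, angles in rad, forces in N, time in s.
With the tool pointing down it reaches from about 275 to 825 mm from the base axis. Payload 5.2 kg.
Tool frame: the origin (TCP) lies at the very end of the fingers, on their centre line; the grasp point (between the pads) lies 19 mm behind it; z points along the fingers, y is the direction in which the jaws open and shut (so a half turn about z gives the same grasp; the last joint's range is limited). The gripper opens to 93 mm and grips with 3 to 60 N. Pads are 15 mm wide; open, the fingers measure 128 mm over their backs; the gripper's body (75 mm by 188 mm) begins 65 mm behind the grasp point.
Start: joints at [-1.406, 0.259, 1.535, -0, 1.348, -0.203], TCP at [197.781, -513.213, 218.653] pointing down, gripper open.
Joint ranges: [-3.14, 3.14], [-0.91, 2.08], [0.19, 2.58], [-1.22, 4.36], [0.22, 2.71], [-3.12, 3.12]. Speed limits (rad/s): [2.57, 2.57, 3.14, 3.14, 3.14, 3.14].

INTERFACE

Orientations are given as [roll, pitch, yaw] about the fixed x, y, z axes, in that order (R = Rz(yaw) Ry(pitch) Rx(roll)).
In Python, from bench import robot gives the robot as it stands. The module is installed in compiled form; this text tells all that it offers. Calls block until the motion is done:
- robot.move_ptp(position, orientation): joint-space move of the TCP to a pose.
- robot.move_linear(position, ori=None, speed=150, f_stop=None): straight line of the TCP; ori=None keeps the orientation; speed is the mean speed in mm/s. With f_stop (N) it stops when the force on the tool has changed by that much, and returns True; else False.
- robot.move_j(angles): joint-space move.
- robot.move_gripper(opening): opening from 0.0 (shut) to 1.0 (fully open); the grip force is fixed at half the most; returns when the fingers have stopped.
- robot.sleep(seconds).
- robot.inverse_kinematics(position, orientation): joint angles nearest the present ones, or None.
- robot.get_image(name): name is "scene" or "top" or "wrist"; returns a dict with "img" (384x512x3 uint8, blue, green, red), "fovy" (degrees; the focal length in pixels is half the picture's height over the tangent of half this angle, whatever the lens; pixels are square), "cx", "cy" (the principal point, pixels), "eye" and "orientation" of the camera in the world. Camera axes: x right, y down, z forward; pixel columns grow to the right and rows downward; lengths in mm; the calibration is good to about 2 mm. A picture is of the moment at which its call begins. There is no depth.
A pose or a line that the arm cannot do raises robot.MotionError and nothing moves.
- robot.hand_in(): hands the job in, once; it reports no verdict.
Readings, each from a call of its own:
- robot.current_t(): time.
- robot.current_qpos(): joint angles.
- robot.current_joint_vel(): joint speeds.
- robot.current_joint_efforts(): joint torques, N m.
- robot.current_tcp_pos(): TCP position.
- robot.current_eef_rot(): TCP orientation.
- robot.current_contact_force(): force on the tool from outside, world axes, zero at the start.
- robot.current_ft_torque(): the same for the moment, N m.
- robot.current_gripper_width(): opening from 0.0 (shut) to 1.0 (fully open).
Only numpy, scipy, OpenCV 4.12 (cv2) and the standard library are available. Lean on these libraries where they do the work, as an engineer would, in place of code of your own. Each camera call takes 0.05 s, during which the arm holds its last target.

TASK

Put the four steel parallels away in the wooden thickness rack, each standing on its long edge and fully home on the floor of the narrowest slot that it will go into, one to a slot; the thinnest was left in the widest slot and has to move to its own. Let go of them all, and do not shift or knock over the loose things round them (bur stand, file block, two bottles, two canisters, pliers).

Things in the scene. Friction and masses are not known exactly. Their poses are not given: they have to be found in the camera images.
- rack: Fixed dark wooden rack, 92 (x) x 191 (y) x 28 (z) mm, origin at the centre of its underside. Its y axis runs along the row of four slots towards the widest, x along each slot. Slots 20, 16, 12, 8 mm wide (falling along -y), with 27 mm of wood between; closed ends, 66 mm long, 20 mm deep, floor 8 mm above the bench; mouths flare 3 mm on every side over the top 6 mm.
- slot_widest (a point): Centre of the floor of the 20 mm wide slot, 8 mm above the bench (own slot of bar_18). Axes as the rack's: x along the slot.
- slot_wide (a point): Centre of the floor of the 16 mm wide slot (own slot of bar_14), otherwise as slot_widest.
- slot_narrow (a point): Centre of the floor of the 12 mm wide slot (own slot of bar_10), otherwise as slot_widest.
- slot_narrowest (a point): Centre of the floor of the 8 mm wide slot (own slot of bar_6), otherwise as slot_widest.
- bar_6: Bare steel parallel 60 long (x) x 6 thick (y) x 44 high (z) mm, about 0.12 kg, two dark tapped holes in its broad faces. Stands on its long edge; origin at the centre of its underside. The thinnest; starts loosely upright in the rack's widest slot.
- bar_10: Bare steel parallel like bar_6 but 10 mm thick, about 0.21 kg; starts standing on its long edge on the bench, turned any way; which of the three bars stands where varies.
- bar_14: Like bar_10 but 14 mm thick, about 0.29 kg.
- bar_18: Like bar_10 but 18 mm thick, about 0.37 kg.
- bur_stand: Loose bystander: round knurled stand full of burs and punches, 74 mm across, 92 mm high; origin at the centre of its underside.
- file_block: Loose bystander: beech block 64 (x) x 104 (y) mm with needle files standing in it, 160 mm high in all; origin at the centre of its underside.
- bottle: Loose bystander: small blue bottle with a black screw cap, 42 mm across, 85 mm high, standing close to the robot's side of the rack; origin at the centre of its underside.
- canister: Loose bystander: small black canister with a grey lid, 34 mm across, 47 mm high; origin at the centre of its underside.
- oil_bottle: Loose bystander: slim pale bottle with a red cap, 34 mm across, 78 mm high, beside the rack's widest-slot end; origin at the centre of its underside.
- canister_low: Loose bystander: small all-black canister, 34 mm across, 47 mm high, beside the rack's narrowest-slot end; origin at the centre of its underside.
- pliers: Loose bystander: black-handled pliers lying flat, 128 x 37 x 8 mm; origin at the centre of the underside.

How it is judged (in metres and radians):
At the end, for the whole second after the job is handed in: Each bar stands in its own slot (bar_6 in the 8 mm, bar_10 in the 12 mm, bar_14 in the 16 mm, bar_18 in the 20 mm slot): underside centre within 7 mm sideways of the centre of the slot's floor and less than 3 mm above it, leaning less than 0.2 rad, at rest (horizontal distance between bar_6 and slot_narrowest below 0.007 m and z of bar_6 in the frame of slot_narrowest below 0.003 m and angle between each of bar_6, bar_10, bar_14, bar_18's own z axis and vertical below 0.2 rad and linear speed of each of bar_6, bar_10, bar_14, bar_18 below 0.02 m/s and horizontal distance between bar_10 and slot_narrow below 0.007 m and z of bar_10 in the frame of slot_narrow below 0.003 m and horizontal distance between bar_14 and slot_wide below 0.007 m and z of bar_14 in the frame of slot_wide below 0.003 m and horizontal distance between bar_18 and slot_widest below 0.007 m and z of bar_18 in the frame of slot_widest below 0.003 m); the robot touches nothing.
It fails at once if a standing bystander (bur stand, file block, a bottle or a canister) is shifted more than 25 mm or knocked over (distance of any of bur_stand, file_block, bottle, canister, oil_bottle, canister_low from where it was at the start of the episode above 0.025 m or angle between any of bur_stand, file_block, bottle, canister, oil_bottle, canister_low's own z axis and vertical above 0.6 rad).
It fails at once if the pliers are shifted more than 25 mm (distance of pliers from where it was at the start of the episode above 0.025 m).
It also fails if it takes over 72 s, if anything falls off the work surface, if the arm or the gripper's body presses on something with over 40 N, if the wrist force passes 120 N, or if a joint passes its speed limit or range.

## Working session

There is one attempt and no reset: what is moved stays moved. The work goes in short steps, each a Python script; the robot and the scene stay as the last script left them, time stands still between calls to the robot, and variables do not carry over. Pictures are saved under pics/ and viewed, and the job is handed in when it is done.

```bash
mkdir -p pics; ls; python3 - <<'E'
from bench import robot
import cv2
for n in ("scene","top","wrist"):
    d=robot.get_image(n)
    cv2.imwrite(f"pics/{n}0.png",d["img"])
    print(n,d["fovy"],d["cx"],d["cy"],d["eye"],d["orientation"])
print(robot.current_t(),robot.current_tcp_pos(),robot.current_eef_rot())
E
```

```text
pics
scene 57.81535902333755 254.51733567313366 193.93916730270232 [ -9.07897968 630.85784249 656.06622657] [-2.24685443e+00 -7.98073997e-04 -2.41916466e+00]
top 54.251220496969204 252.333152481146 192.28888629704684 [ 340.08852608   38.30250048 1155.75191888] [-2.95626527  0.02585289 -1.5497354 ]
wrist 64.90925577048273 259.08809887148954 192.38546541854666 [ 272.03437505 -484.73848966  384.71573413] [ 2.85528299e+00  1.79759722e-03 -1.20162366e+00]
0.15 [ 197.71115286 -512.80361216  218.01667348] [-3.14024987e+00 -2.60125734e-04  3.67756741e-01]
```

View pics/top0.png

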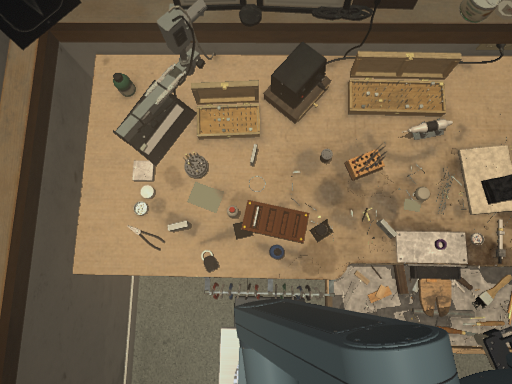

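View pics/scene0.png

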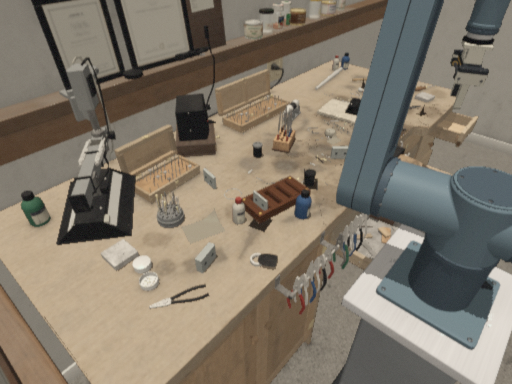

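View pics/wrist0.png

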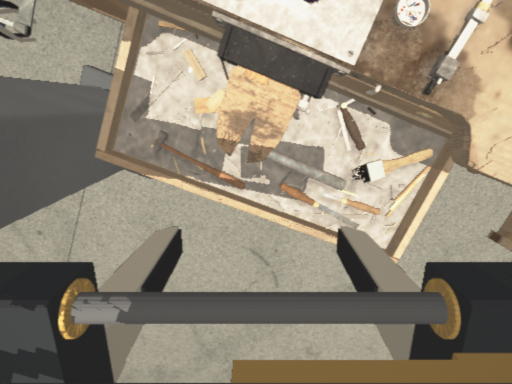

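The top view (image up = +x, left = +y) shows the rack at about (276,222) and the bars at about (179,226), (253,154) and (386,228). I'll enlarge it and cast first rays.

```bash
cat > h.py <<'E'
import numpy as np, cv2
from scipy.spatial.transform import Rotation as Rn
from bench import robot
def ray(d,uv):
    uv=np.atleast_2d(np.asarray(uv,float)); f=d["img"].shape[0]/2/np.tan(np.radians(d["fovy"])/2)
    v=np.c_[(uv[:,0]-d["cx"])/f,(uv[:,1]-d["cy"])/f,np.ones(len(uv))]
    return np.asarray(d["eye"],float),Rn.from_euler("xyz",d["orientation"]).apply(v)
def onplane(d,uv,z):
    e,v=ray(d,uv); t=(z-e[2])/v[:,2]; return (e+v*t[:,None])
def proj(d,P):
    P=np.atleast_2d(P); f=d["img"].shape[0]/2/np.tan(np.radians(d["fovy"])/2)
    c=Rn.from_euler("xyz",d["orientation"]).inv().apply(P-np.asarray(d["eye"]))
    return np.c_[c[:,0]/c[:,2]*f+d["cx"],c[:,1]/c[:,2]*f+d["cy"]]
def shot(name,fn):
    d=robot.get_image(name); cv2.imwrite("pics/"+fn+".png",d["img"]); 
    import pickle; pickle.dump(d,open("pics/"+fn+".pkl","wb")); return d
def load(fn):
    import pickle; return pickle.load(open("pics/"+fn+".pkl","rb"))
E
python3 - <<'E'
from h import *
d=shot("top","top1")
c=d["img"][130:280,120:420]; cv2.imwrite("pics/topz.png",cv2.resize(c,None,fx=2.66,fy=2.66,interpolation=cv2.INTER_CUBIC))
for n,uv,z in [("rack",(276,222),28),("A",(179,226),44),("B",(253,154),44),("C",(386,228),44),("bur",(196,165),92),("file",(365,163),80),("bottle",(277,252),85),("oil",(233,212),78),("clow",(322,230),40),("can",(326,156),47),("pl",(147,238),4)]:
    print(n,onplane(d,uv,z)[0].round())
R=Rn.from_euler("xyz",robot.current_eef_rot()); w=robot.get_image("wrist")
print("cam in tool",R.inv().apply(np.array(w["eye"])-robot.current_tcp_pos()).round(1), (R.inv()*Rn.from_euler("xyz",w["orientation"])).as_matrix().round(3))
E
```

```text
rack [461.  -1.  28.]
A [442. 288.  44.]
B [668.  72.  44.]
C [ 448. -324.   44.]
bur [618. 237.  92.]
file [ 634. -259.   80.]
bottle [370.  -3.  85.]
oil [482. 125.  78.]
clow [ 438. -137.   40.]
can [ 664. -151.   47.]
pl [407. 394.   4.]
cam in tool [  79.5    0.3 -166.6] [[ 0.001 -0.959 -0.283]
 [ 1.     0.001  0.   ]
 [ 0.    -0.283  0.959]]
```

View pics/topz.png

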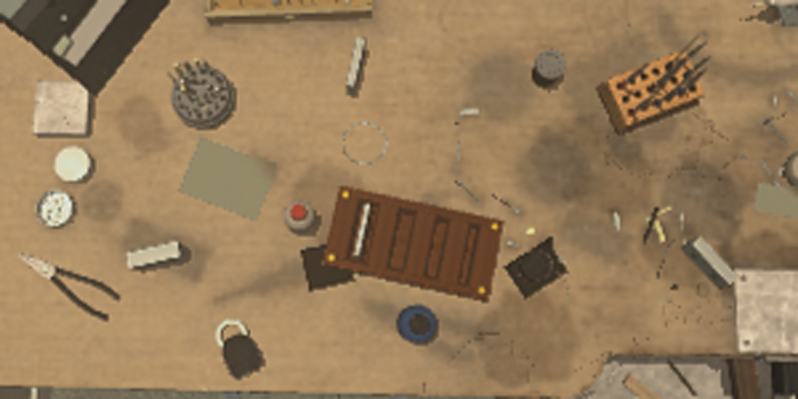

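```bash
python3 - <<'E'
from h import *
d=load("top1")
pins=np.array([(346,194),(495,226),(332,257),(482,290)])/2.66+[120,130]
P=onplane(d,pins,28); print(P.round(1), P.mean(0))
v=(P[0]-P[1]+P[2]-P[3])[:2]; print("yrack yaw",np.arctan2(-v[0],v[1]))
# view rack at yaw 0-ish, with C on the way
yaw=0.0
robot.move_ptp([400,-330,200],[np.pi,0,0.0]); w=shot("wrist","wC"); print(robot.current_t())
robot.move_ptp([385,0,200],[np.pi,0,0.0]); w=shot("wrist","wR"); print(robot.current_t(), robot.current_qpos())
robot.move_ptp([350,230,200],[np.pi,0,0.0]); w=shot("wrist","wA"); print(robot.current_t())
robot.move_ptp([570,72,200],[np.pi,0,0.0]); w=shot("wrist","wB"); print(robot.current_t())
print(robot.current_tcp_pos())
E
```

```text
[[517.8  78.1  28. ]
 [484.  -91.8  28. ]
 [445.4  92.4  28. ]
 [411.5 -76.9  28. ]] [4.64673419e+02 4.56831029e-01 2.80000000e+01]
yrack yaw -0.1971120925231555
1.3583
2.6583 [-2.93929870e-01 -3.22179233e-02  1.91710863e+00 -3.19062954e-04
  1.25612105e+00  1.27837315e+00]
3.6333
4.7333
[568.93155681  73.02062117 200.18030951]
```

View pics/wC.png

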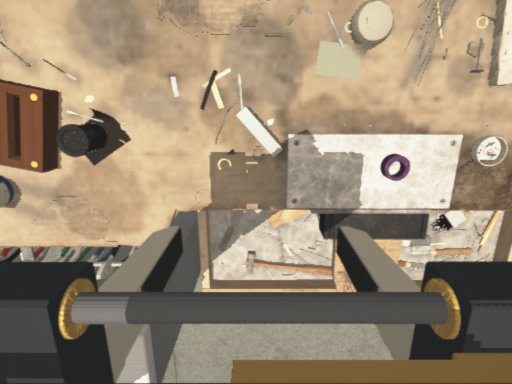

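View pics/wR.png

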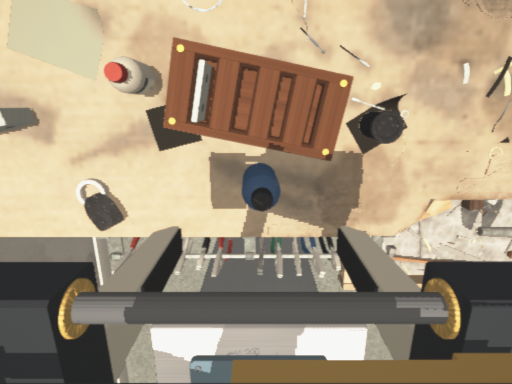

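View pics/wA.png

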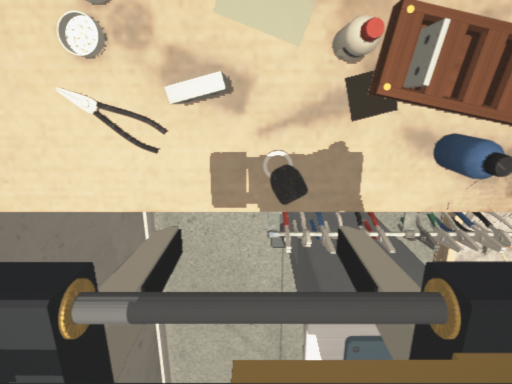

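View pics/wB.png

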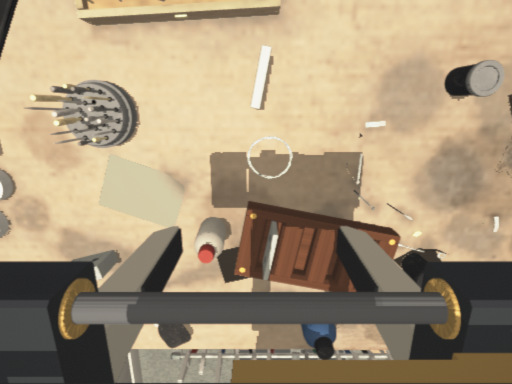

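The brass pins on the rack are clear in wR at (180,48), (344,83), (172,121) and (325,152). The bars' bright tops are at about (259,131) in wC, (197,87) in wA and (261,77) in wB. Next I'll segment them.

```bash
python3 - <<'E'
from h import *
rois={"wC":(225,95,295,170),"wA":(150,60,240,115),"wB":(240,35,285,120),"wR":(160,30,365,170)}
tiles=[]
for n,(a,b,c,e) in rois.items():
    d=load(n); im=d["img"][b:e,a:c]; 
    if n!="wR":
        g=im.min(axis=2); 
        for th in (150,190,220):
            m=((g>th)*255).astype(np.uint8)
            cs=max(cv2.findContours(m,cv2.RETR_EXTERNAL,cv2.CHAIN_APPROX_NONE)[0],key=cv2.contourArea)
            r=cv2.minAreaRect(cs.astype(np.float32)+[a,b] if False else (cs+np.array([a,b])).astype(np.float32))
            box=cv2.boxPoints(r); P=onplane(d,box,44)[:,:2]
            s=[np.linalg.norm(P[1]-P[0]),np.linalg.norm(P[2]-P[1])]
            L=(P[1]-P[0]) if s[0]>s[1] else (P[2]-P[1])
            print(n,th,"ctr",P.mean(0).round(1),"size",np.round(s,1),"yaw",np.arctan2(L[1],L[0]).round(3)%np.pi)
    else:
        hsv=cv2.cvtColor(im,cv2.COLOR_BGR2HSV); m=cv2.inRange(hsv,(18,120,170),(32,255,255))
        k,l,st,ct=cv2.connectedComponentsWithStats(m)
        c4=[ct[i]+[a,b] for i in range(1,k) if st[i,4]>6]; print(np.round(c4,1),[st[i,4] for i in range(1,k)])
        P=onplane(d,np.array(c4),28); print(P.round(1),P.mean(0).round(1))
    s=min(780/(c-a),560/(e-b)) if n=="wR" else 4
    z=cv2.resize(im,None,fx=s,fy=s,interpolation=cv2.INTER_CUBIC); cv2.imwrite(f"pics/z{n}.png",z); tiles.append(z)
H=max(t.shape[0] for t in tiles[:2]+[tiles[2]]); W=sum(t.shape[1] for t in tiles[:3]); o=np.zeros((H,W,3),np.uint8);x=0
for t in tiles[:3]: o[:t.shape[0],x:x+t.shape[1]]=t; x+=t.shape[1]
cv2.imwrite("pics/zbars.png",cv2.resize(o,None,fx=min(1,800/W),fy=min(1,800/W)))
E
```

```text
wC 150 ctr [ 456.3 -325.9] size [17.  67.3] yaw 0.6685926535897933
wC 190 ctr [ 454.8 -326.8] size [14.2 63.1] yaw 0.694592653589793
wC 220 ctr [ 451.9 -329.2] size [11.8 52.9] yaw 0.7215926535897932
wA 150 ctr [445.3 294.4] size [87.8 51.6] yaw 1.571592653589793
wA 190 ctr [445.7 294.8] size [59.3 17.1] yaw 1.8185926535897932
wA 220 ctr [445.9 294.6] size [58.1 16.4] yaw 1.8145926535897932
wB 150 ctr [672.4  69.7] size [42.5 78.9] yaw 0.024592653589793123
wB 190 ctr [673.5  71.7] size [59.2  9.3] yaw 2.928592653589793
wB 220 ctr [673.5  71.4] size [58.2  8.2] yaw 2.939592653589793
[[179.6  47.7]
 [343.1  83. ]
 [171.8 120.5]
 [325.2 151.6]] [np.int32(22), np.int32(20), np.int32(19), np.int32(20)]
[[520.1  80.4  28. ]
 [486.  -90.   28. ]
 [447.3  94.3  28. ]
 [413.4 -75.7  28. ]] [466.7   2.3  28. ]
```

View pics/zbars.png

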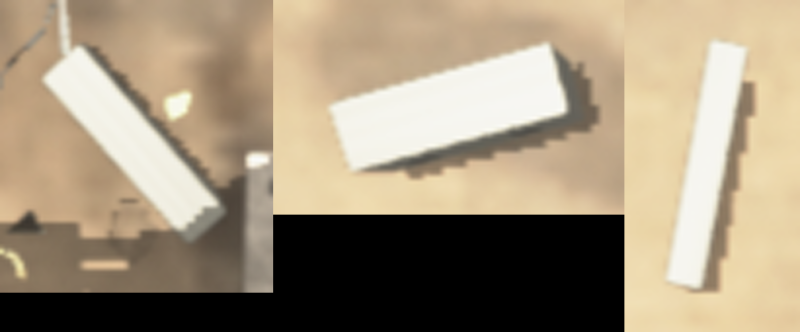

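View pics/zwR.png

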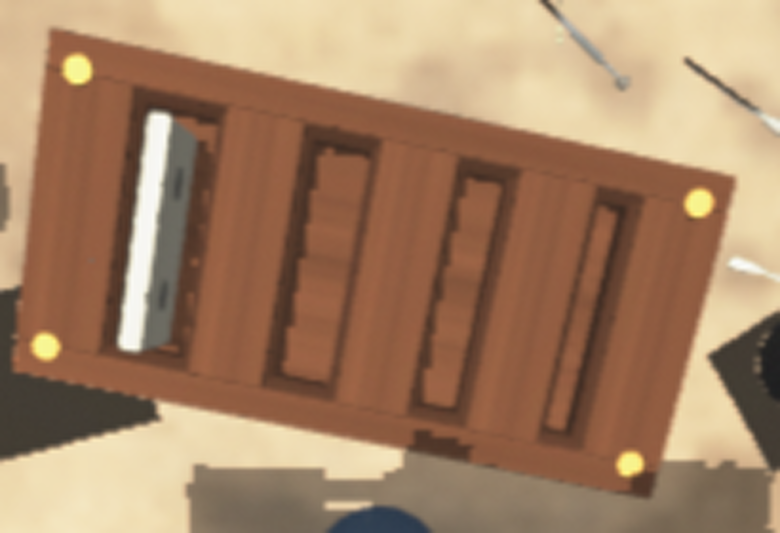

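```bash
cat >> h.py <<'E'
RC=np.array([466.7,2.3]); RY=-0.197
ex=np.array([np.cos(RY),np.sin(RY)]); ey=np.array([-np.sin(RY),np.cos(RY)])
SL={18:58.5,14:13.5,10:-27.5,6:-64.5}
def slot(t): return RC+ey*SL[t]
def loc(P): P=np.atleast_2d(P)[:,:2]-RC; return np.c_[P@ex,P@ey]
E
python3 - <<'E'
from h import *
d=load("wR"); a,b=160,30; s=780/205
im=d["img"][50:130,185:216]
g=im.min(axis=2); m=((g>180)*255).astype(np.uint8)
cs=max(cv2.findContours(m,cv2.RETR_EXTERNAL,cv2.CHAIN_APPROX_NONE)[0],key=cv2.contourArea)+np.array([185,50])
r=cv2.minAreaRect(cs.astype(np.float32)); print(r)
P=onplane(d,cv2.boxPoints(r),52); print(P[:,:2].round(1),P.mean(0).round(1),loc(P).round(1),loc(P.mean(0)))
# bottom edge of visible face, zoom px estimates
q=np.array([(185,345),(205,125),(172,130),(140,350)])/s+[a,b]
print("bottom edge",loc(onplane(d,q[:2],8)).round(1))
# slot corners in zoom (mouth, z=28)
for n,c in {"18":[(133,88),(227,106),(190,368),(100,352)],"6":[(597,185),(641,197),(583,447),(540,436)]}.items():
    print(n,loc(onplane(d,np.array(c)/s+[a,b],28)).round(1).tolist())
# predicted slots overlay
im=d["img"].copy()
z=cv2.resize(im[30:170,160:365],None,fx=s,fy=s,interpolation=cv2.INTER_CUBIC)
for t,y in SL.items():
    w=t+2+6
    for hx,hy,zz,col in((36,w/2,28,(0,255,0)),(33,t/2+1,8,(255,0,0))):
        C=[(hx,hy),(hx,-hy),(-hx,-hy),(-hx,hy)]
        W=np.array([np.r_[RC+ex*u+ey*(y+v),zz] for u,v in C])
        q=((proj(d,W)-[a,b]+.5)*s).astype(np.int32); cv2.polylines(z,[q],True,col,1)
cv2.imwrite("pics/ov1.png",z)
E
```

```text
((197.5327606201172, 90.50436401367188), (5.683039665222168, 61.918697357177734), 7.594643592834473)
[[448.3  68.5]
 [505.9  56.9]
 [505.2  51.5]
 [447.6  62.8]] [476.7  59.9  52. ] [[-31.   61.3]
 [ 27.7  61.2]
 [ 28.1  55.8]
 [-30.6  55.6]] [[-1.43167913 58.46808297]]
bottom edge [[-30.9  49.9]
 [ 31.6  53.5]]
18 [[35.1, 70.9], [35.7, 45.2], [-35.4, 44.5], [-36.0, 70.6]]
6 [[35.8, -58.5], [35.2, -71.3], [-35.3, -72.5], [-34.6, -59.3]]
```

View pics/ov1.png

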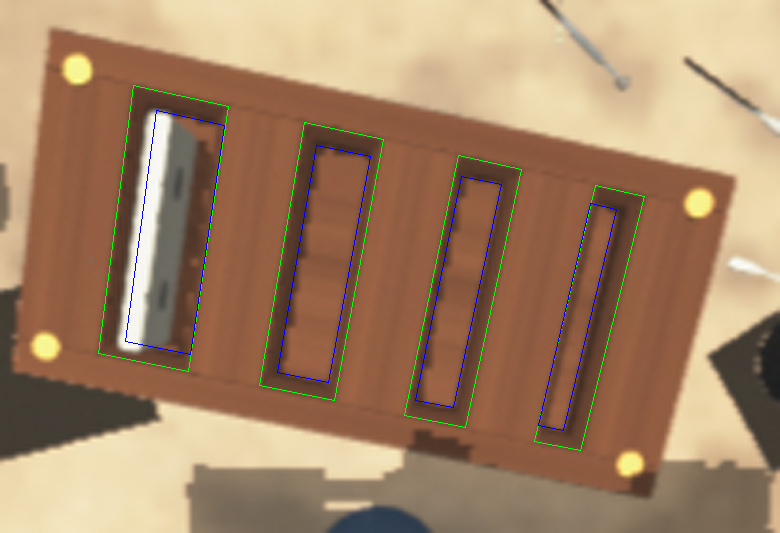

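The predicted slots overlay the image well. From top-face size, A is bar_18, C is bar_14 and B is bar_10, and bar_6 stands upright mid-slot. I'll pick bar_6 first, then check the hand-eye bias with it held.

```bash
cat >> h.py <<'E'
D=np.pi
def op(mm): robot.move_gripper(min(1,mm/93))
def st(tag=""): print(tag,"t",round(robot.current_t(),2),"tcp",np.round(robot.current_tcp_pos(),1),"rpy",np.round(robot.current_eef_rot(),3),"w",round(robot.current_gripper_width()*93,1),"F",np.round(robot.current_contact_force(),1))
def pick(xy,yaw,z,t,up=140,hi=110):
    robot.move_ptp([*xy,hi],[D,0,yaw]); op(t+24)
    s=robot.move_linear([*xy,z],[D,0,yaw],speed=100,f_stop=20); st(f"down {s}")
    op(0); st("gripped")
    robot.move_linear([*xy,up],[D,0,yaw],speed=150); st("up")
E
python3 - <<'E'
from h import *
pick(RC+ey*58.5+ex*-1.4,RY,32,6)
t=slot(6); robot.move_ptp([*t,100],[D,0,RY]); robot.sleep(.15); st("over")
shot("wrist","h6")
E
```

```text
down False t 7.36 tcp [477.2  59.9  32.4] rpy [-3.142e+00 -1.000e-03 -1.970e-01] w 29.9 F [-0.5 -1.1 -0.9]
gripped t 7.88 tcp [477.   59.9  32.3] rpy [-3.142e+00 -1.000e-03 -1.970e-01] w 5.4 F [-0.5 -0.1  2.5]
up t 8.74 tcp [476.   60.  139.1] rpy [ 3.141e+00  2.000e-03 -1.970e-01] w 5.8 F [ 0.   0.1 -1. ]
over t 9.47 tcp [454.4 -60.1 100.1] rpy [-3.141 -0.    -0.196] w 5.6 F [-0.   1.  -1.1]
```

View pics/h6.png

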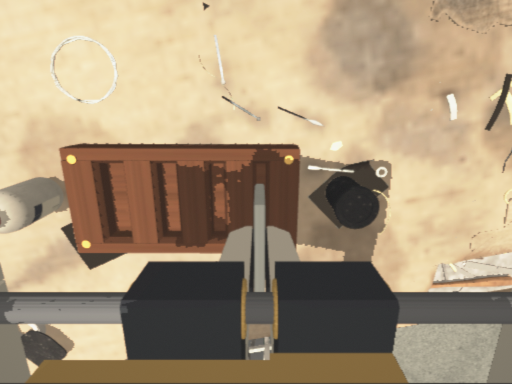

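Bar_6 is held between the fingers, with its far top end at about (259,186); three rack pins are at (71,159), (289,160) and (86,244). I'll compare the predicted and seen pixels.

```bash
python3 - <<'E'
from h import *
d=load("h6"); im=d["img"]
hsv=cv2.cvtColor(im[130:260],cv2.COLOR_BGR2HSV); m=cv2.inRange(hsv,(18,110,150),(32,255,255))
k,l,s,c=cv2.connectedComponentsWithStats(m)
pins=np.array([c[i]+[0,130] for i in range(1,k) if s[i,4]>10 and s[i,4]<100 and s[i,0]<320]); P=onplane(d,pins,28); print(pins.round(1).tolist(),P.round(1).tolist(),loc(P).round(1).tolist())
T=np.array([454.4,-60.1])
for x in (30,28.6):
    W=[np.r_[T+ex*x+ey*y,z] for z in (120,76) for y in (3,-3)]; print(x,proj(d,np.array(W)).round(1).tolist())
cv2.imwrite("pics/h6z.png",cv2.resize(im[140:290,210:320],None,fx=4,fy=4,interpolation=cv2.INTER_CUBIC))
E
```

```text
[[71.0, 159.0], [288.4, 159.2], [85.7, 243.8]] [[519.7, 80.3, 28.0], [485.9, -90.1, 28.0], [446.8, 95.0, 28.0]] [[36.7, 86.9], [37.0, -86.9], [-37.7, 87.0]]
30 [[253.5, 204.0], [265.2, 204.1], [254.7, 182.5], [263.9, 182.5]]
28.6 [[253.5, 206.6], [265.2, 206.7], [254.7, 184.6], [263.9, 184.6]]
```

View pics/h6z.png

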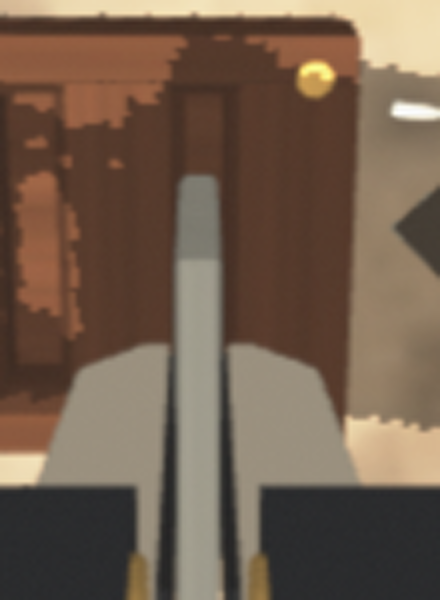

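Prediction and observation agree to under half a pixel, so there is no hand-eye bias worth correcting. I'll place bar_6 now.

```bash
cat >> h.py <<'E'
def place(t,dx=0,yaw=RY,zend=31.5,up=True):
    p=slot(t)+ex*dx
    robot.move_ptp([*p,72],[D,0,yaw])
    s=robot.move_linear([*p,zend],[D,0,yaw],speed=40,f_stop=15); st(f"placed {s}")
    print("loc",loc(robot.current_tcp_pos()[:2]))
def rel(t,up=110,yaw=RY):
    op(t+9); st("rel")
    p=robot.current_tcp_pos(); robot.move_linear([p[0],p[1],up],[D,0,yaw],speed=150)
E
python3 - <<'E'
from h import *
place(6)
E
```

```text
placed True t 10.72 tcp [453.6 -60.8  32.3] rpy [-3.141e+00  1.000e-03 -1.970e-01] w 5.8 F [-0.4 -0.2  5.8]
loc [[ -0.4681805  -64.44654475]]
```

```bash
python3 - <<'E'
from h import *
rel(6,120); shot("wrist","p6"); st()
robot.move_ptp([446,240,140],[D,0,0.6])
pick(np.array([445.8,294.7]),1.816,24,18,up=140)
shot("wrist","h18")
E
```

```text
rel t 11.14 tcp [452.7 -60.5  31.5] rpy [-3.141e+00  3.000e-03 -1.970e-01] w 14.8 F [-0.9  0.3 -0.4]
 t 11.93 tcp [451.9 -60.2 119. ] rpy [-3.141e+00  2.000e-03 -1.970e-01] w 15.0 F [-0.5  0.2 -0.4]
down False t 15.78 tcp [446.3 294.9  24.5] rpy [ 3.141 -0.     1.816] w 42.0 F [ 0.1  0.4 -0.1]
gripped t 16.3 tcp [445.8 294.7  24.3] rpy [ 3.141 -0.     1.816] w 17.8 F [-0.7 -1.   3.4]
up t 17.23 tcp [444.9 294.3 138.8] rpy [-3.139  0.     1.816] w 17.9 F [-0.3 -0.2 -3.9]
```

View pics/p6.png

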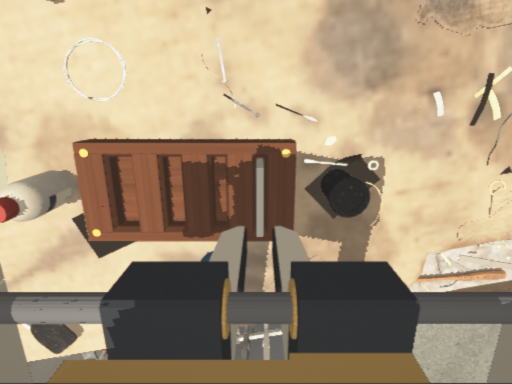

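View pics/h18.png

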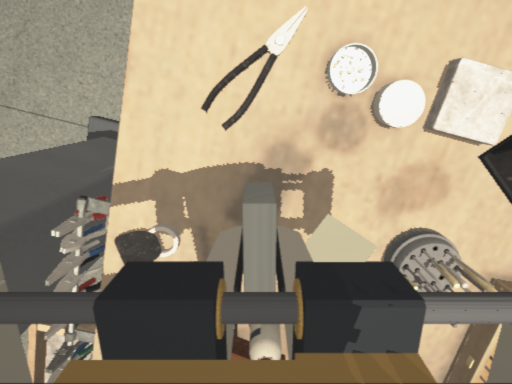

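```bash
python3 - <<'E'
from h import *
d=load("wR"); print("oil",loc(onplane(d,(117,71),78)),"clow",loc(onplane(d,(390,125),47)))
d=load("h18"); T=np.array([444.9,294.3]); y=1.816; u=np.array([np.cos(y),np.sin(y)]); v=np.array([-u[1],u[0]])
print(proj(d,np.array([np.r_[T+u*30+v*k,z] for z in (158.8,114.8) for k in (9,-9)])).round(1).tolist())
im=d["img"]; cv2.imwrite("pics/h18z.png",cv2.resize(im[160:290,210:320],None,fx=4,fy=4,interpolation=cv2.INTER_CUBIC))
E
```

```text
oil [[  1.61162757 126.10684597]] clow [[   4.88855806 -140.9956043 ]]
[[239.7, 202.2], [274.9, 202.3], [244.0, 181.0], [271.7, 181.1]]
```

View pics/h18z.png

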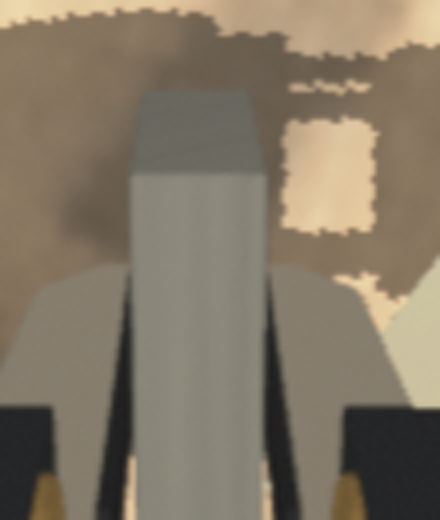

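The bar_18 end edge is at row ~203, as predicted (202). I'll carry it high over the oil bottle and straight down.

```bash
python3 - <<'E'
from h import *
y=RY+np.pi
p=slot(18); robot.move_ptp([*p,135],[D,0,y]); st("over")
robot.move_linear([*p,72],[D,0,y],speed=150)
place(18,yaw=y)
E
```

```text
over t 18.71 tcp [478.   60.  134.8] rpy [ 3.141 -0.     2.944] w 17.6 F [-0.4  0.  -4.5]
placed True t 20.48 tcp [477.6  59.5  32.2] rpy [-3.141e+00 -1.000e-03  2.945e+00] w 17.8 F [-0.3  0.3  3.4]
loc [[-0.48506237 58.2718432 ]]
```

```bash
python3 - <<'E'
from h import *
rel(18,130,yaw=RY+np.pi); shot("wrist","p18")
pick(np.array([454.8,-326.8]),0.69,24,14,up=140)
robot.sleep(.1); d=shot("wrist","h14"); st()
T=np.array(robot.current_tcp_pos()); y=0.69; u=np.array([np.cos(y),np.sin(y)]); v=np.array([-u[1],u[0]])
print(proj(d,np.array([np.r_[T[:2]+u*30+v*k,z] for z in (T[2]+20,T[2]-24) for k in (7,-7)])).round(1).tolist())
im=d["img"]; cv2.imwrite("pics/h14z.png",cv2.resize(im[160:290,210:320],None,fx=4,fy=4,interpolation=cv2.INTER_CUBIC))
E
```

```text
rel t 20.9 tcp [476.1  59.7  30.9] rpy [-3.141 -0.005  2.945] w 27.3 F [-0.1  0.4 -0. ]
down False t 24.66 tcp [ 455.2 -327.2   24.6] rpy [ 3.14 -0.    0.69] w 37.6 F [ 0.2 -0.1  0.1]
gripped t 25.18 tcp [ 455.  -327.    24.4] rpy [ 3.141 -0.     0.69 ] w 13.6 F [0.4 1.2 3.9]
up t 26.1 tcp [ 454.2 -326.1  138.9] rpy [-3.139  0.     0.69 ] w 14.0 F [-0.2  0.4 -3.2]
 t 26.25 tcp [ 454.2 -326.2  138.7] rpy [-3.139  0.     0.69 ] w 14.0 F [ 0.6 -0.3 -1.8]
[[244.4, 203.8], [271.7, 203.9], [247.7, 182.3], [269.2, 182.3]]
```

View pics/h14z.png

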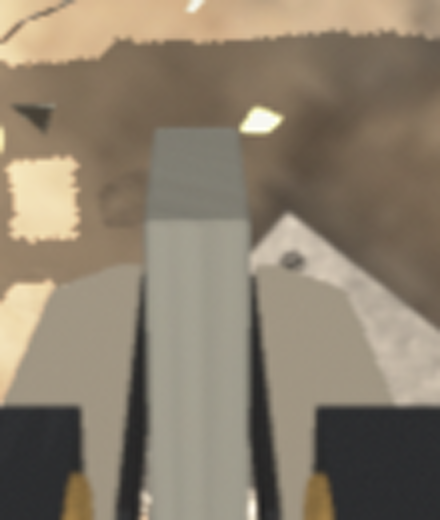

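View pics/p18.png

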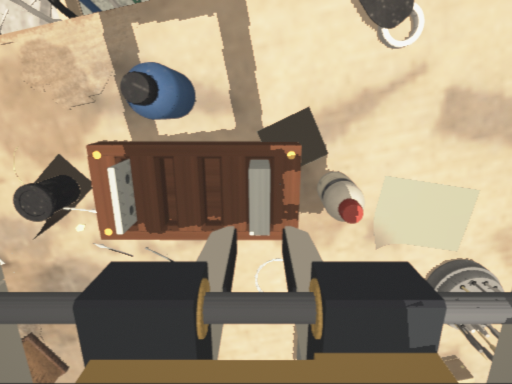

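Held bar_14's far end edge is at row 215 against a predicted 204, because the white tool tip touching the bar stretched my mask. The bar therefore sits 6 mm back along tool x, and I'll place with +6 mm to correct for it.

```bash
python3 - <<'E'
from h import *
p=slot(14)+ex*6; robot.move_ptp([*p,130],[D,0,RY]); robot.sleep(.15); st("over"); d=shot("wrist","h14b")
T=np.array(robot.current_tcp_pos())
print(proj(d,np.array([np.r_[T[:2]+ex*24+ey*k,z] for z in (T[2]+20,T[2]-24) for k in (7,-7)])).round(1).tolist())
cv2.imwrite("pics/h14bz.png",cv2.resize(d["img"][120:290,150:370],None,fx=3.4,fy=3.4,interpolation=cv2.INTER_CUBIC))
robot.move_linear([*p,72],[D,0,RY],speed=150)
place(14,dx=6)
E
```

```text
over t 27.75 tcp [475.6  13.5 130. ] rpy [ 3.141 -0.    -0.198] w 13.8 F [ 0.1  0.3 -2.9]
[[245.6, 215.2], [272.6, 215.2], [248.5, 191.5], [269.7, 191.5]]
placed True t 29.53 tcp [474.9  14.5  32.3] rpy [-3.142e+00  1.000e-03 -1.970e-01] w 13.5 F [0.  0.7 4.8]
loc [[ 5.61683539 13.54761391]]
```

View pics/h14bz.png

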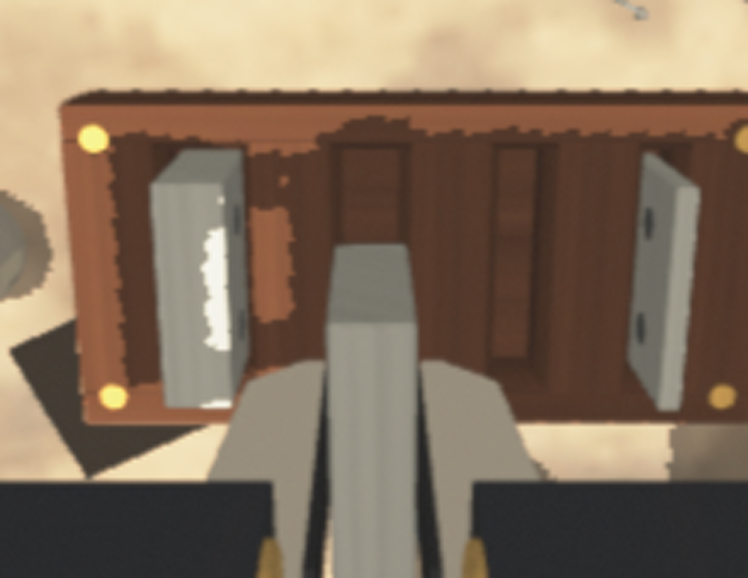

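```bash
python3 - <<'E'
from h import *
rel(14,125)
pick(np.array([673.5,71.6]),-0.206,24,10,up=130)
p=slot(10); robot.move_ptp([*p,130],[D,0,RY]); robot.sleep(.15); st("over"); d=shot("wrist","h10")
T=np.array(robot.current_tcp_pos())
print(proj(d,np.array([np.r_[T[:2]+ex*30+ey*k,z] for z in (T[2]+20,T[2]-24) for k in (5,-5)])).round(1).tolist())
cv2.imwrite("pics/h10z.png",cv2.resize(d["img"][120:290,150:370],None,fx=3.4,fy=3.4,interpolation=cv2.INTER_CUBIC))
E
```

```text
rel t 29.96 tcp [473.7  14.7  31.4] rpy [-3.141  0.004 -0.197] w 22.7 F [-0.4  0.3 -0.1]
down False t 33.03 tcp [674.2  71.6  24.7] rpy [-3.141e+00 -1.000e-03 -2.060e-01] w 34.1 F [ 1.2 -0.3  0.4]
gripped t 33.55 tcp [673.7  71.6  24.4] rpy [-3.142e+00 -1.000e-03 -2.060e-01] w 9.9 F [-0.3 -0.   2.1]
up t 34.41 tcp [672.6  71.6 128.7] rpy [ 3.141e+00  2.000e-03 -2.060e-01] w 9.7 F [-0.  -0.4 -1.4]
over t 35.48 tcp [462.8 -24.6 130. ] rpy [-3.142e+00 -1.000e-03 -1.960e-01] w 9.6 F [-0.2  0.1 -1.6]
[[249.5, 204.5], [268.9, 204.6], [251.5, 182.9], [266.8, 183.0]]
```

View pics/h10z.png

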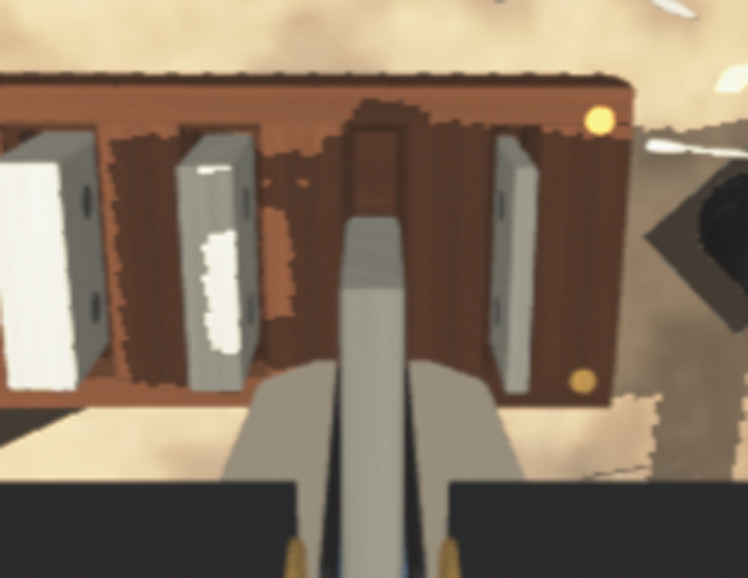

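Held bar_10 is centred, with its end at row 204.7 against a predicted 204.5. I'll place it and then check all four.

```bash
python3 - <<'E'
from h import *
p=slot(10)
robot.move_linear([*p,72],[D,0,RY],speed=150)
place(10); rel(10,130)
q=RC-ex*85; robot.move_ptp([*q,200],[D,0,RY]); robot.sleep(.3); st(); d=shot("wrist","end")
t=shot("top","endtop")
s=3.4; a,b=140,20; z=cv2.resize(d["img"][b:b+160,a:a+235],None,fx=s,fy=s,interpolation=cv2.INTER_CUBIC)
for w,y in SL.items():
    C=[(30,w/2),(30,-w/2),(-30,-w/2),(-30,w/2)]
    W=np.array([np.r_[RC+ex*u+ey*(y+v),52] for u,v in C])
    cv2.polylines(z,[((proj(d,W)-[a,b]+.5)*s).astype(np.int32)],True,(0,255,0),1)
cv2.imwrite("pics/endz.png",z); cv2.imwrite("pics/endtopz.png",cv2.resize(t["img"][130:280,120:420],None,fx=2.66,fy=2.66,interpolation=cv2.INTER_CUBIC))
E
```

```text
placed True t 37.27 tcp [460.8 -24.6  32.3] rpy [-3.142e+00  2.000e-03 -1.970e-01] w 9.9 F [-1.5  0.3  5. ]
loc [[ -0.52170866 -27.50286964]]
rel t 37.69 tcp [459.9 -24.3  31.5] rpy [-3.141  0.004 -0.197] w 19.1 F [0.9 1.2 0.8]
 t 39.33 tcp [383.5  18.6 199. ] rpy [-3.142e+00  2.000e-03 -1.980e-01] w 19.1 F [-0.4  0.6 -0.7]
```

View pics/endz.png

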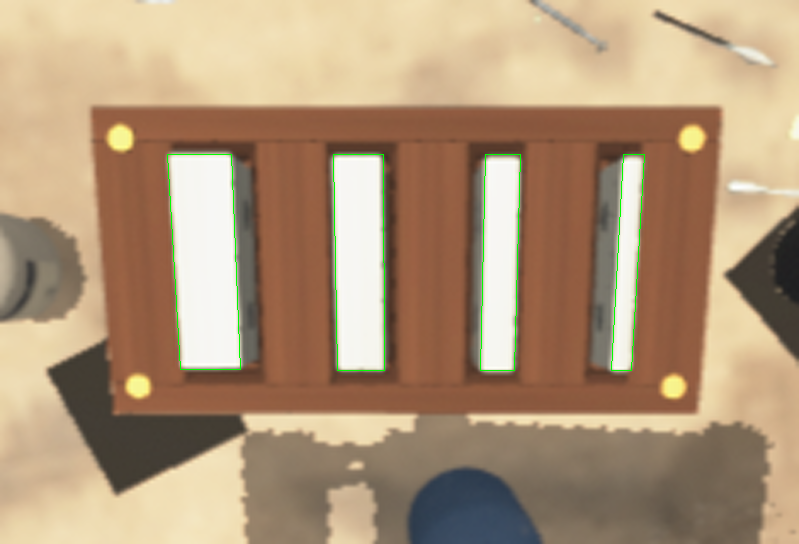

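View pics/endtopz.png

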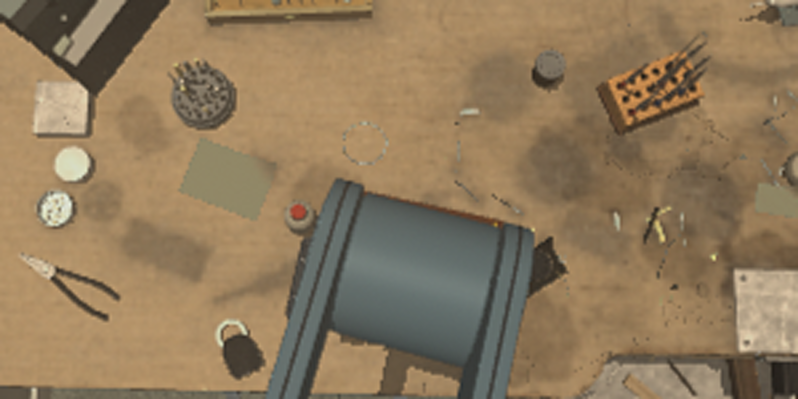

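All four bar tops lie on the outlines predicted for fully home bars (top at z = 52). The visible bystanders have not moved, so I'm handing in.

```bash
python3 - <<'E'
from h import *
robot.hand_in(); st()
E
```

```text
the job is handed in; nothing more can be done
the job is handed in; nothing more can be done
```

All four parallels are in their own slots, released, and I handed the job in at about 39 s of the 72 s allowed; it gives no verdict.

**What I did:** I located the rack by its brass pins and told the three bench bars apart by the width of their top faces. I then moved bar_6 out of the widest slot into the 8 mm slot, followed by bar_18, bar_14 and bar_10.

**Last checks:**
- **Seating:** each descent stopped on contact at TCP z 32.2–32.3 mm, where a fully home bar should stop (32).
- **Position:** in the final wrist picture all four bar tops matched, to about a pixel, the outlines predicted for upright, centred, fully home bars.
- **Bystanders:** in the last top view the bur stand, file block, oil bottle, canister and pliers are where they were. The arm hid the blue bottle and most of the low canister there, but the last wrist picture shows both standing. I compared them by eye only.

**Checks that disagreed:**
- **bar_14:** my first position was 6 mm off along its length, because a bright item touching it stretched the mask. I saw this with the bar in the gripper and corrected it before placing.
- **Rack:** the top and wrist cameras differed by about 2 mm on its position. I used the wrist values, which a held bar confirmed to under a pixel.

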